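Locate a printed housing in the measuring fixture

ROBOT

A 7-joint arm with a two-finger parallel gripper is mounted at the origin on the work surface. World frame = base frame: x ahead of the robot, y to its left, z up, the work surface at z = 0. Lengths are in m, angles in rad, forces in N, time in s.
With the tool pointing down it reaches from about 0.4 to 0.9 m from the base axis. Payload 5.6 kg.
Tool frame: the origin (TCP) lies midway between the tips of the shut fingers; the grasp point (between the pads) lies 19 mm behind it (env.hold_point_z is the distance from the TCP to the grasp point, in m); z points along the fingers, y is the direction in which the jaws open and shut (so a half turn about z gives the same grasp; the last joint's range is limited). The gripper opens to 92 mm and grips with 3 to 60 N. Pads are 20 mm wide; open, the fingers measure 128 mm over their backs; the gripper's body (75 mm by 189 mm) begins 69 mm behind the grasp point.
Start: joints at [1.2, 0.468, -0.012, 1.603, 0.006, 1.071, -0.056], TCP at [0.209, -0.615, 0.215] pointing down, gripper open.
Joint ranges: [-2.53, 2.53], [-0.31, 2.02], [-1.57, 1.55], [0.28, 2.44], [-1.29, 4.43], [0.15, 1.84], [-2.92, 2.92]. Speed limits (rad/s): [2.57, 2.57, 3.14, 3.14, 3.14, 3.14, 3.14].

INTERFACE

Orientations are given as a unit quaternion [x, y, z, w].
In Python, from workcell import env gives the robot as it stands. The module is installed in compiled form; this text tells all that it offers.
- The arm moves only by the shell command python3 -m handwheel 'ROWS' [FORCE]. ROWS is JSON, a list of rows, each a list of 7 numbers: the shift along the world's x, y, z in cm, then the turn, a rotation vector about the world's x, y, z in rad, then the gripper's target within -1 to 1 (shut at 1, half-way at 0, fully open at -1). A call has 1 to 12 rows; each row is the pose to reach, as a shift and turn from the pose commanded when the call began; what a row does not reach only later rows make up. A row lasts 1/8 s, in which the tool goes at most 62.5 mm and 10.7 degrees, less where a joint would pass 70% of its speed; a pose out of reach is approached as far as the arm can. A call with a gripper value outside its range is refused whole. The fingers move at their own pace and stop on an object; FORCE is the grip in N (left out, the last holds). Time passes only in rows, so rows that repeat a pose let the fingers close. It gives the time, the measured TCP pose, the force and the opening at its end, in the units of the state.
- env.get_state(): the state, without advancing time (a new reading comes with each control period).
- env.capture(name): name is "side" or "top" or "wrist"; returns a dict with "img" (384x512x3 uint8, blue, green, red), "range_z" (384x512 float32, m along the optical axis (not along the pixel's ray), 0 where there is no reading), "fx", "fy", "cx", "cy" (pixels), "R" (3x3) and "t" (3): a world point X has camera coordinates R X + t. Camera axes: x right, y down, z forward; pixel columns grow to the right and rows downward; lengths in m; the calibration is good to about 2 mm. A picture is of the moment at which its call begins.
- env.close_job(): hands the job in, once; it reports no verdict.
Trained networks look in the newest picture that a camera, given by its name, has taken for a name from the list of things; names that differ only in an ending like _2 or _b are one class to them, and where a whole thing is asked for, a point or a joint stands for the part that bears it (a point fixed in the world has none). Each returns a list of dicts, best first, with "p" (0 to 1); they miss things now and then, are a little off and sometimes report something else, mostly with a low value. They report only what shows in the picture. A call takes as long as a camera call. They do not tell look-alikes from the thing itself.
- env.cut_out(camera, target): "mask" (384x512 bool, what is visible of it) and "rect" ([left, top, right, bottom] in pixels, round what is visible of it).
- env.mark_of(camera, target): "position" ([row, column] in pixels: a listed point, or the origin of a listed thing).
The state is a dict: "clock": time; "joint_pos": joint angles; "qvel": joint speeds; "joint_torque": joint torques, N m; "eef_pos": TCP position; "tcp_rot": TCP orientation; "wrist_force": force on the tool from outside, world axes, zero at the start; "wrist_torque": the same for the moment, N m; "finger_gap": finger opening in m.
Only numpy, scipy, OpenCV 4.12 (cv2) and the standard library are available. Lean on these libraries where they do the work, as an engineer would, in place of code of your own. Each camera call takes 0.05 s, during which the arm holds its last target.

TASK

Get the printed housing ready for measuring, by pushing only, without picking anything up: push the grey open-topped housing across the fixture plate until one of its long sides lies flat against the rail. Then push the sliding jaw along the rail until the housing sits snug between the jaw and the end stop, with no gap at either end, still flat against the rail. Leave the loose things around it undisturbed and finish with the robot clear.

Things in the scene. Friction and masses are not known exactly. Their poses are not given: they have to be found in the camera images.
- fixture: Fixed aluminium plate with a grid of small dark dots, lying on the table. Origin on the table surface, z up, x across the plate to the rail, y along the rail to the end stop (at zero yaw: x away from the robot, y to its left). 8 mm thick (top at z = 8), covering x -155 to 95, y -200 to 160 mm. A solver can work in this frame; sizes below called 'fixture x, y, z' are mm in it.
- rail_face (a point): Point on the near face of the dark steel rail (looking to fixture -x), at fixture x = 60, y = 0, z = 23. The rail runs along fixture y over the whole plate, is 16 mm thick, top at z = 38.
- stop_face (a point): Centre of the working face of the dark steel end stop (looking to fixture -y), at fixture x = 20, y = 100, z = 23. The stop is 20 mm thick in y, covers x -20 to 60, top at z = 38.
- housing: The work: loose grey printed plastic housing, an open-topped box 60 mm (own x) by 90 mm (own y, the long sides) by 50 mm high, walls 5 mm, about 0.25 kg. Origin at the centre of its underside, z up. It starts on the plate, between jaw and end stop in y but short of the rail, turned up to 0.45 rad either way. Its place when done: centre at fixture x = 30, y = 55, long side to the rail.
- housing_center (a point): Centre of the housing, half-way up (25 mm above its underside).
- jaw (a joint): Slide position of the jaw in m, growing along fixture +y towards the end stop. Its inner face (looking to +y) is at fixture y = -130 mm + value; closed on the housing against the stop the value is 0.140. Starts between 0 and 0.035, can run to 0.170. About 2 N of friction, no spring: it stays where it is left.
- jaw_push (a point): Centre of the jaw's outer face (looking to fixture -y), the face to push on; moves with the jaw, at fixture x = 25, z = 28. The jaw is a dark steel block 69 mm (fixture x -9 to 60) by 25 mm (y), z 9 to 47; a black knob 20 mm in diameter stands on top up to z = 65. Nothing tall stands within 100 mm behind this face.
- gear: Bystander: loose grey printed gear, 56 mm across, 22 mm high, on a robot-side corner of the plate. Origin at the centre of its underside.
- ball_gauge: Bystander: loose white ball of 28 mm on a 40 mm dark round foot, 51 mm high, on the other robot-side corner of the plate. Origin at the centre of its underside.
- caliper: Bystander: loose steel caliper lying on the table beyond the jaw end of the plate, 200 mm long (own y), at most 60 mm wide, 10 mm high. Origin at its underside, half-way along the beam.
- jar: Bystander: loose closed jar, 60 mm in diameter, 70 mm high, on the table beyond the end-stop end of the plate. Origin at the centre of its underside.
- bracket: Bystander: loose small grey printed angle bracket, 50 by 40 by 45 mm high, on the table beyond the end-stop end of the plate. Origin at its underside centre.
- cup: Bystander: loose empty black plastic cup, 70 mm in diameter, 80 mm high, on the table beyond the end-stop end of the plate. Origin at the centre of its underside.
There are look-alikes about, which are no part of the job. What is shaped like the housing but orange is not meant.

How it is judged:
By the outcome, as a careful person would: the job done as asked, in the order asked, and still so for the second after the job is handed in, with the robot touching nothing.
It also fails if it takes over 48 s, if anything falls off the work surface, if the arm or the gripper's body presses on something with over 40 N, if the wrist force passes 120 N, or if a joint passes its speed limit or range.

## Working session

There is one attempt and no reset: what is moved stays moved. The work goes in short steps, Python scripts to look and compute and a shell command to move; the robot and the scene stay as the last step left them, time stands still between calls to the robot, and variables do not carry over. Pictures are saved under pics/ and viewed, and the job is handed in when it is done.

```bash
mkdir -p pics; ls; cat > h.py <<'E'
import numpy as np, cv2
from workcell import env
def cap(n,fn=None):
    c=env.capture(n)
    if fn: cv2.imwrite('pics/'+fn,c['img'])
    return c
def pts(c,mask=None):
    z=c['range_z']; v,u=np.nonzero((z>0) if mask is None else (mask&(z>0)))
    d=z[v,u]; P=np.stack([(u-c['cx'])*d/c['fx'],(v-c['cy'])*d/c['fy'],d],1)
    return (P-c['t'])@c['R'], u, v   # R^T (P-t)
def proj(c,X):
    p=np.atleast_2d(X)@c['R'].T+c['t']; return np.stack([c['fx']*p[:,0]/p[:,2]+c['cx'],c['fy']*p[:,1]/p[:,2]+c['cy']],1)
E
python3 - <<'E'
from h import *
s=env.get_state(); print({k:np.round(v,3).tolist() for k,v in s.items()})
for n in ('top','side'):
    c=cap(n,n+'0.png'); print(n,np.round(c['R'],3).tolist(),np.round(c['t'],3),c['fx'])
    for t in ('housing','jaw','gear','ball_gauge','fixture','stop_face','rail_face','jaw_push','housing_center'):
        print(t,[(np.round(m['position'],1).tolist(),round(m['p'],2)) for m in env.mark_of(n,t)][:4] if t!='jaw' else [(m['rect'],round(m['p'],2)) for m in env.cut_out(n,t)])
E
```

```text
pics
{'clock': 0.0, 'joint_pos': [1.2, 0.468, -0.012, 1.604, 0.006, 1.071, -0.056], 'qvel': [0.0, -0.001, -0.0, -0.001, -0.0, 0.001, 0.001], 'joint_torque': [0.0, -52.057, -0.012, -24.375, -0.057, 0.017, 0.0], 'eef_pos': [0.209, -0.615, 0.214], 'tcp_rot': [0.987, 0.163, -0.0, -0.001], 'wrist_force': [-0.384, -0.739, 0.259], 'wrist_torque': [-0.049, -0.024, -0.008], 'finger_gap': 0.092}
top [[-0.084, -0.996, -0.003], [-0.973, 0.082, -0.215], [0.215, -0.015, -0.977]] [0.062 0.484 0.853] 369.2459351113132
housing [([173.1, 238.5], 0.95), ([249.6, 111.3], 0.93), ([295.6, 166.5], 0.58)]
jaw [([276.1, 112.9, 295.0, 149.0], 0.92)]
gear [([206.4, 199.6], 0.72)]
ball_gauge [([181.1, 303.0], 0.75)]
fixture [([136.3, 290.0], 0.68), ([156.7, 242.0], 0.61), ([236.6, 161.8], 0.61)]
stop_face [([159.0, 198.4], 0.65)]
rail_face [([133.1, 233.0], 0.91)]
jaw_push [([135.8, 291.4], 0.56)]
housing_center [([171.2, 237.8], 0.88), ([298.9, 164.7], 0.68), ([250.0, 104.8], 0.56), ([164.6, 150.5], 0.54)]
side [[-1.0, -0.027, -0.013], [-0.009, 0.69, -0.724], [0.029, -0.723, -0.69]] [0.456 0.027 1.04 ] 374.4670715343725
housing [([283.8, 341.2], 0.83), ([216.7, 217.0], 0.59)]
jaw [([168.4, 168.1, 201.0, 187.0], 0.74)]
gear [([251.0, 249.8], 0.66), ([176.7, 233.7], 0.47)]
ball_gauge [([208.5, 215.9], 0.71), ([173.7, 234.9], 0.6)]
fixture [([216.7, 204.2], 0.86)]
stop_face [([241.9, 194.7], 0.67)]
rail_face [([213.0, 177.7], 0.89)]
jaw_push [([172.4, 189.2], 0.78)]
housing_center [([331.3, 287.4], 0.76), ([210.9, 216.3], 0.75), ([278.0, 339.7], 0.66), ([214.3, 179.3], 0.42)]
```

View pics/top0.png

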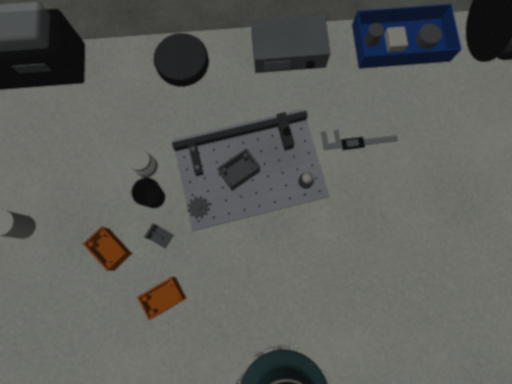

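View pics/side0.png

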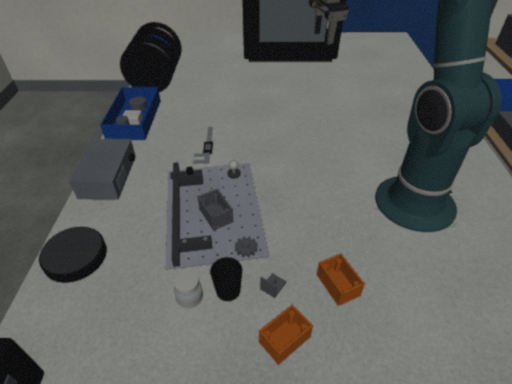

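Top view: the grey housing is at about (239,169), with the jaw at (286,132), the end stop at (196,160), the gear at (199,207) and the ball gauge at (306,180). The housing-shaped candidates are the grey one at (239,169) and the orange ones at (108,248) and (162,297). Only the grey one, lying on the plate, fits. I'll confirm it in a crop and fit the poses.

```bash
python3 - <<'E'
from h import *
c=cap('top')
cv2.imwrite('pics/crop1.png',cv2.resize(c['img'][95:240,150:410],None,fx=3,fy=3,interpolation=cv2.INTER_CUBIC))
P,u,v=pts(c)
print('cam',-c['R'].T@c['t'])
# z-map plate
sel=(u>170)&(u<335)&(v>105)&(v<235)
Q=P[sel]; 
pl=Q[(Q[:,2]>0.005)&(Q[:,2]<0.012)]
print('plate z',np.percentile(Q[:,2],[5,25,50,75,95,99]),len(pl))
r=cv2.minAreaRect((pl[:,:2]*1000).astype(np.float32)); print('plate rect',r)
for lo,hi,nm in((.032,.042,'rail/stop'),(.044,.05,'jaw'),(.053,.063,'housing rim')):
    q=Q[(Q[:,2]>lo)&(Q[:,2]<hi)]; print(nm,len(q),cv2.minAreaRect((q[:,:2]*1000).astype(np.float32)))
m=env.cut_out('top','housing')
for k in m: print(k['rect'],k['p'])
E
```

```text
cam [0.29293663 0.03491816 0.93710962]
plate z [-0.00180134  0.0007031   0.00690094  0.00947436  0.03972425  0.0575665 ] 9206
plate rect ((555.920654296875, 23.160873413085938), (432.44000244140625, 333.58868408203125), 86.61198425292969)
rail/stop 1205 ((600.64794921875, 35.11656188964844), (181.77529907226562, 356.6621398925781), 17.320175170898438)
jaw 365 ((568.849609375, 9.214027404785156), (197.95843505859375, 216.03231811523438), 14.940167427062988)
housing rim 336 ((536.9107666015625, 1.4586257934570312), (136.56509399414062, 207.05435180664062), 18.572616577148438)
[85.2, 228.1, 130.4, 272.4] 0.93
[137.0, 274.8, 183.7, 317.3] 0.75
[216.8, 150.9, 256.7, 190.6] 0.65
[275.7, 115.8, 295.9, 150.7] 0.59
```

View pics/crop1.png

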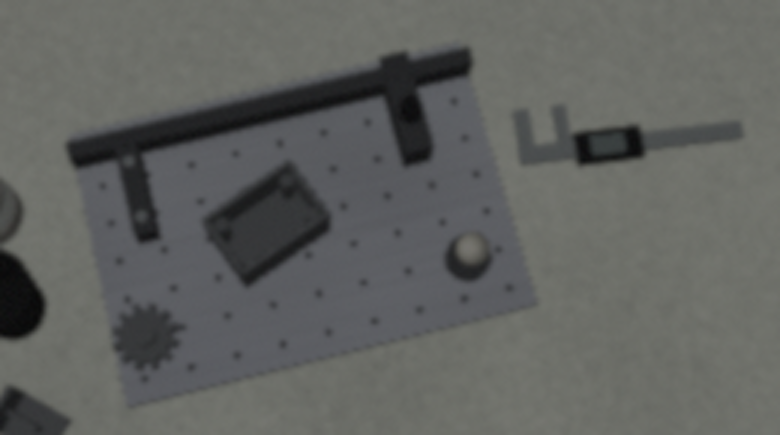

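The crop confirms it: grey open box on the plate, short of the rail. Next I'll fit the fixture and housing poses from their outlines.

```bash
cat >> h.py <<'E'
from scipy.optimize import least_squares, minimize
def ray(c,u,v,z):
    u=np.atleast_1d(u).astype(float);v=np.atleast_1d(v).astype(float)
    d=np.stack([(u-c['cx'])/c['fx'],(v-c['cy'])/c['fy'],np.ones_like(u)],1)@c['R']
    o=-c['R'].T@c['t']; k=(z-o[2])/d[:,2]; return o+d*k[:,None]
def F2W(f,p):
    p=np.atleast_2d(p)/1000.; cs,sn=np.cos(f[2]),np.sin(f[2])
    return np.stack([f[0]+cs*p[:,0]-sn*p[:,1],f[1]+sn*p[:,0]+cs*p[:,1],p[:,2]],1)
def W2F(f,X):
    X=np.atleast_2d(X); d=X[:,:2]-np.array(f[:2]); cs,sn=np.cos(f[2]),np.sin(f[2])
    return np.stack([(cs*d[:,0]+sn*d[:,1])*1000,(-sn*d[:,0]+cs*d[:,1])*1000,X[:,2]*1000],1)
def box(x0,x1,y0,y1,z0,z1): return np.array([[x,y,z] for x in(x0,x1) for y in(y0,y1) for z in(z0,z1)],float)
def hull(c,W,shape,S=4):
    m=np.zeros((shape[0]*S,shape[1]*S),np.uint8)
    h=cv2.convexHull(((proj(c,W)+.5)*S).astype(np.float32)).astype(np.int32)
    cv2.fillConvexPoly(m,h,1); return m>0
def overlay(c,polys,fn,roi=None,k=3):
    im=cv2.resize(c['img'],None,fx=k,fy=k,interpolation=cv2.INTER_CUBIC)
    for W,col in polys: cv2.polylines(im,[np.round((proj(c,W)+.5)*k).astype(np.int32)],True,col,1)
    if roi: im=im[roi[1]*k:roi[3]*k,roi[0]*k:roi[2]*k]
    cv2.imwrite('pics/'+fn,im)
def rect(x0,x1,y0,y1,z): return np.array([[x0,y0,z],[x1,y0,z],[x1,y1,z],[x0,y1,z]],float)
E
python3 - <<'E'
from h import *
c=cap('top')
# corners picked from crop
pc=np.array([[537,302],[129,406]])/3.+[150,95]-.3
A=ray(c,pc[:,0],pc[:,1],.008); print(A,np.linalg.norm(A[0]-A[1]))
d=A[1]-A[0]; yaw=np.arctan2(-d[0],d[1])
mid=A.mean(0)[:2] # fixture x=-155,y=-20
cs,sn=np.cos(yaw),np.sin(yaw)
o=mid-np.array([cs*-.155-sn*-.020,sn*-.155+cs*-.020]); f0=np.array([o[0],o[1],yaw]); print(f0)
# refine: maximise image contrast along edges using gradient: plate near/side edges & rail top edges
g=cv2.cvtColor(c['img'],cv2.COLOR_BGR2GRAY).astype(np.float32)
b=c['img'].astype(np.float32); blue=b[...,0]-b[...,2]
def samp(im,W):
    p=proj(c,W).astype(np.float32); return cv2.remap(im,p[:,0].reshape(-1,1),p[:,1].reshape(-1,1),cv2.INTER_LINEAR).ravel()
def line(a,b_,n=60): return np.array(a)+(np.array(b_)-np.array(a))*np.linspace(.03,.97,n)[:,None]
def cost(f):
    s=0;D=4
    for a,b_,nrm in [([-155,-200,8],[-155,160,8],(1,0,0)),([-155,-200,8],[50,-200,8],(0,1,0)),([-155,160,8],[20,160,8],(0,-1,0))]:
        L=line(a,b_);n=np.array(nrm)*D
        s+=np.mean(samp(blue,F2W(f,L+n))-samp(blue,F2W(f,L-n)))/10
    for a,b_,nrm in [([60,-180,38],[60,-150,38],(-1,0,0)),([60,-80,38],[60,98,38],(-1,0,0)),([60,122,38],[60,160,38],(-1,0,0))]:
        L=line(a,b_);n=np.array(nrm)*D
        s+=np.mean(samp(g,F2W(f,L+n))-samp(g,F2W(f,L-n)))/60
    return -s
best=None
for dx in(-.006,0,.006):
  for dy in (-.006,0,.006):
    for dw in(-.02,0,.02):
      r=minimize(lambda q:cost(q*[.01,.01,.05]),(f0+[dx,dy,dw])/[.01,.01,.05],method='Nelder-Mead',options=dict(initial_simplex=None))
      if best is None or r.fun<best.fun:best=r
f=best.x*[.01,.01,.05]; print('f',f,best.fun,cost(f0))
np.save('f.npy',f)
P,u,v=pts(c); q=W2F(f,P)
rim=(q[:,2]>52)&(q[:,2]<64)&(abs(q[:,0]+20)<100)&(q[:,1]>-90)&(q[:,1]<95)&(q[:,0]<60)
R=q[rim]; print(len(R),np.median(R[:,2]))
hr=cv2.minAreaRect(R[:,:2].astype(np.float32)); print(hr)
cs=cv2.boxPoints(hr)
jw=(q[:,2]>42)&(q[:,2]<52)&(q[:,0]<58)&(q[:,0]>-20)&(q[:,1]<-60)
print('jaw y pct',np.percentile(q[jw][:,1],[2,50,98]),np.percentile(q[jw][:,0],[2,98]),len(q[jw]))
W=np.c_[cs,np.full(4,58)]
overlay(c,[(F2W(f,rect(-155,95,-200,160,8)),(0,255,0)),(F2W(f,rect(60,76,-200,160,38)),(0,0,255)),(F2W(f,rect(-20,60,100,120,38)),(0,0,255)),(F2W(f,W),(0,255,255))],'ov1.png',(150,95,410,240))
E
```

```text
[[ 0.46695206 -0.16192904  0.008     ]
 [ 0.40739256  0.19020032  0.008     ]] 0.35713081053295903
[0.58666616 0.05970525 0.16755515]
f [0.57605089 0.05838278 0.16324377] -4.8482465744018555 -2.0032666
271 57.559967979590056
((-26.164159774780273, 9.384864807128906), (60.05891418457031, 90.05817413330078), 21.189395904541016)
jaw y pct [-142.39376212 -128.60349894 -118.48688648] [ 1.82044898 56.64164462] 154
```

View pics/ov1.png

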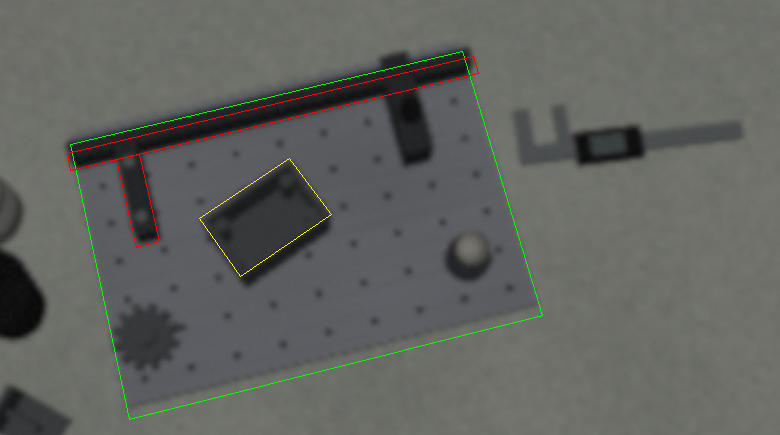

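```bash
python3 - <<'E'
from h import *
c=cap('top')
f0=np.array([0.58666616,0.05970525,0.16755515])
P,u,v=pts(c); q=W2F(f0,P)
t=(q[:,2]>34)&(q[:,2]<43)&(q[:,0]>45)&(q[:,0]<90)
for lo in range(-60,90,30):
    s=q[t&(q[:,1]>lo)&(q[:,1]<lo+30)]; print(lo,len(s),np.percentile(s[:,0],[3,50,97]))
tt=q[(q[:,2]>34)&(q[:,2]<43)&(q[:,0]>-30)&(q[:,0]<50)&(q[:,1]>80)&(q[:,1]<140)];print('stop',np.percentile(tt[:,1],[3,50,97]),tt[:,0].min())
tt=q[(q[:,2]>34)&(q[:,2]<43)&(q[:,0]>50)&(q[:,0]<90)];print('rail',np.percentile(tt[:,1],[1,99]))
overlay(c,[(F2W(f0,rect(-155,95,-200,160,8)),(0,255,0)),(F2W(f0,rect(60,76,-200,160,38)),(0,0,255)),(F2W(f0,rect(-20,60,100,120,38)),(0,0,255))],'ov2.png',(150,95,410,240))
E
```

```text
-60 71 [59.81261384 67.04781603 75.04939601]
-30 72 [60.0178495  66.7908685  75.21433181]
0 72 [59.40284915 66.93903413 74.9871447 ]
30 73 [60.31058492 67.823398   75.45606775]
60 72 [60.08436115 67.89696246 76.07334258]
stop [101.83892594 111.25603183 120.70504883] -19.804875344987988
rail [-196.76719067  159.00624031]
```

View pics/ov2.png

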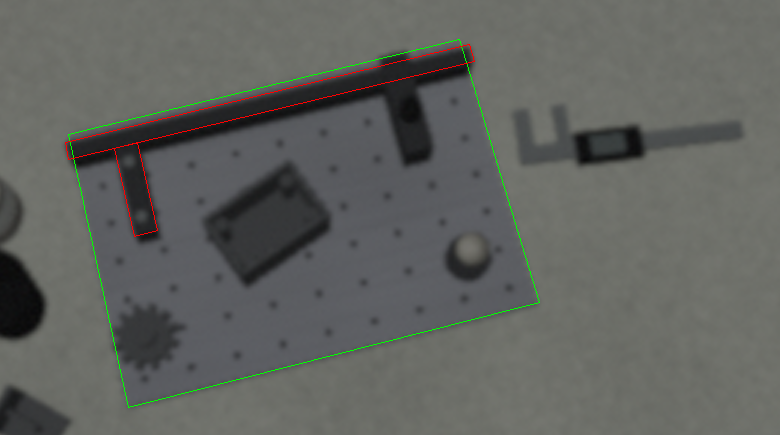

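```bash
python3 - <<'E'
from h import *
f=np.array([.5864,.0607,.165]); np.save('f.npy',f)
c=cap('top'); P,u,v=pts(c); q=W2F(f,P)
R=q[(q[:,2]>52)&(q[:,2]<64)&(q[:,0]<50)&(q[:,0]>-120)&(q[:,1]>-80)&(q[:,1]<95)]
print('housing',cv2.minAreaRect(R[:,:2].astype(np.float32)))
J=q[(q[:,2]>42)&(q[:,2]<52)&(q[:,0]<58)&(q[:,0]>-20)&(q[:,1]<-60)]
print('jaw',np.percentile(J[:,1],[2,50,98]))
for n in ('gear','ball_gauge'):
    for m in env.mark_of('top',n)[:1]: r,cc=m['position']; print(n,W2F(f,ray(c,cc,r,.008)))
s=env.get_state(); p=np.array(s['eef_pos'])
for t in ([-105,8,200],[-105,8,24],[-10,8,24]):
    print(t,np.round((F2W(f,t)[0]-p)*100,2))
print('dirs x',np.cos(f[2]),np.sin(f[2]))
E
```

```text
housing ((-36.46961975097656, 8.89188003540039), (60.24552917480469, 90.11650848388672), 21.845977783203125)
jaw [-143.40664233 -130.06535313 -118.98794116]
gear [[-96.20943681 132.18123648   8.        ]]
ball_gauge [[-107.65189712 -146.584515      8.        ]]
[-105, 8, 200] [27.23 66.68 -1.46]
[-105, 8, 24] [ 27.23  66.68 -19.06]
[-10, 8, 24] [ 36.6   68.24 -19.06]
dirs x 0.9864183553463477 0.16425233099048098
```

```bash
python3 -m handwheel '[[2.3,5.6,0,0,0,-0.02,0],[4.6,11.1,0,0,0,-0.04,0],[6.9,16.7,0,0,0,-0.06,0],[9.2,22.2,0,0,0,-0.08,0],[11.5,27.8,0,0,0,-0.1,0],[13.7,33.3,0,0,0,-0.12,0],[16,38.9,0,0,0,-0.14,0],[18.3,44.5,0,0,0,-0.16,0],[20.5,50,0,0,0,-0.16,0],[22.8,55.6,0,0,0,-0.16,0],[25,61.1,0,0,0,-0.16,0],[27.2,66.7,0,0,0,-0.16,0]]'
python3 -m handwheel '[[0,0,0,0,0,0,0],[0,0,0,0,0,0,0]]'
python3 - <<'E'
from h import *
f=np.load('f.npy'); s=env.get_state(); p=np.array(s['eef_pos']); print(W2F(f,p),p,s['tcp_rot'],s['finger_gap'])
c=cap('wrist','w1.png')
E
```

```text
clock: 2.85
eef_pos: [0.4819, 0.0532, 0.215]
tcp_rot: [0.997, 0.083, 0.001, 0.0]
wrist_force: [0.2, -0.4, 0.0]
finger_gap: 0.0459
clock: 3.1
eef_pos: [0.4809, 0.051, 0.2144]
tcp_rot: [0.996, 0.084, -0.0, 0.0]
wrist_force: [0.5, -0.9, 0.3]
finger_gap: 0.046
[[-105.63053536    7.77433862  214.37092408]] [0.48092715 0.05101869 0.21437092] [ 9.96486582e-01  8.37512405e-02 -3.93793146e-04  2.57638169e-04] 0.04597907881325581
```

View pics/w1.png

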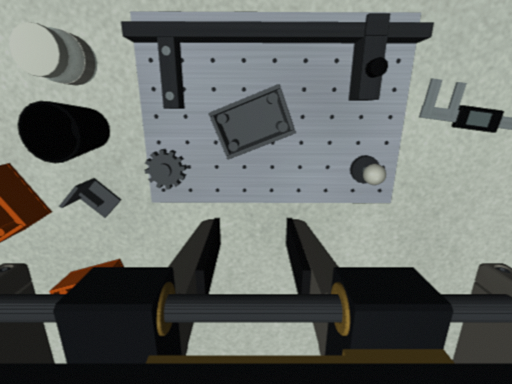

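The wrist view shows the fingers squared to the plate. The housing is at (252,121), the rail runs along row 32, and the gear at (166,168) and ball gauge at (370,171) sit either side of the lane. I'll refine the fixture and housing poses from this picture's depth.

```bash
cat >> h.py <<'E'
def measure(c,f):
    P,u,v=pts(c); q=W2F(f,P); o={}
    t=q[(q[:,2]>34)&(q[:,2]<42)&(q[:,0]>50)&(q[:,0]<85)&(q[:,1]>-80)&(q[:,1]<95)]
    ys=[];xs=[]
    for lo in range(-80,95,12):
        s=t[(t[:,1]>=lo)&(t[:,1]<lo+12)]
        if len(s)>8: ys.append(lo+6); xs.append(np.percentile(s[:,0],4))
    o['rail front: slope, x0']=np.polyfit(ys,xs,1) if len(ys)>2 else None
    s=q[(q[:,2]>34)&(q[:,2]<42)&(q[:,0]>-15)&(q[:,0]<45)&(q[:,1]>88)&(q[:,1]<135)]
    if len(s)>10: o['stop y']=np.percentile(s[:,1],[3,97])
    R=q[(q[:,2]>51)&(q[:,2]<62)&(q[:,0]<75)&(q[:,0]>-95)&(q[:,1]>-95)&(q[:,1]<110)]
    J=q[(q[:,2]>42.5)&(q[:,2]<50.5)&(q[:,0]<50)&(q[:,0]>-12)]
    if len(R)>20:
        # keep blob
        r=cv2.minAreaRect(R[:,:2].astype(np.float32)); o['housing']=[np.round(a,2) for a in r]; o['n']=len(R)
        o['hx']=np.percentile(R[:,0],[1,99]);o['hy']=np.percentile(R[:,1],[1,99])
    o['jaw']=np.percentile(J[:,1],[2,98]) if len(J) else None
    return o
E
python3 - <<'E'
from h import *
f=np.load('f.npy'); c=cap('wrist')
o=measure(c,f)
for k in o: print(k,o[k])
E
```

```text
rail front: slope, x0 [-3.67147379e-04  5.68309237e+01]
stop y [102.33366879 121.39794586]
housing [array([-39.65,  10.63]), array([60.01, 90.03]), np.float64(21.49)]
n 1166
hx [-80.24699302   1.29745464]
hy [-38.74197025  60.25376784]
jaw [-140.91651532  240.96908823]
```

```bash
python3 -m handwheel '[[0,0.1,-5,0,0,0,0],[0,0.1,-10,0,0,0,0],[0,0.1,-14,0,0,0,0],[0,0.1,-17,0,0,0,0],[0,0.1,-19,0,0,0,0],[0,0.1,-19,0,0,0,0]]'
python3 -m handwheel '[[0.5,0.08,0,0,0,0,0],[1,0.16,0,0,0,0,0],[1.5,0.25,0,0,0,0,0],[2,0.33,0,0,0,0,0],[2.5,0.42,0,0,0,0,0],[3,0.5,0,0,0,0,0],[3.5,0.58,0,0,0,0,0],[4,0.67,0,0,0,0,0],[4.5,0.75,0,0,0,0,0],[5,0.83,0,0,0,0,0],[5.5,0.92,0,0,0,0,0],[5.5,0.92,0,0,0,0,0]]'
python3 - <<'E'
from h import *
f=np.load('f.npy'); s=env.get_state(); p=np.array(s['eef_pos']); print(W2F(f,p),s['wrist_force'])
c=cap('wrist','w2.png')
o=measure(c,f)
for k in o: print(k,o[k])
E
```

```text
clock: 3.95
eef_pos: [0.48, 0.0509, 0.0236]
tcp_rot: [0.997, 0.083, -0.002, 0.0]
wrist_force: [-0.0, 0.5, 0.6]
finger_gap: 0.0461
clock: 5.45
eef_pos: [0.5369, 0.0615, 0.0245]
tcp_rot: [0.997, 0.084, 0.0, 0.0]
wrist_force: [-0.4, -0.4, -0.2]
finger_gap: 0.0458
[[-48.70335543   8.87826744  24.52809648]] [-0.4253868  -0.35579323 -0.17626292]
rail front: slope, x0 [5.14356435e-05 5.69983227e+01]
stop y [102.05963325 121.22296958]
housing [array([-19.13,   0.94]), array([80.22, 95.27]), np.float64(0.15)]
n 6569
hx [-52.35278303  20.90316256]
hy [-45.80186741  43.53880548]
jaw [-135.60031466   38.46091226]
```

View pics/w2.png

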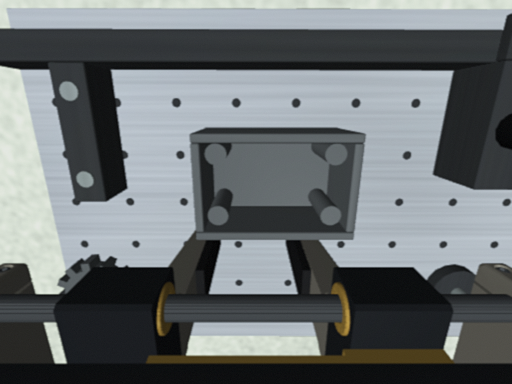

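The housing has squared up against both fingers: rim at columns 192–363, rows 130–237, parallel to the rail. I'll keep pushing towards the rail.

```bash
python3 -m handwheel '[[0.5,0.08,0,0,0,0,0],[1,0.16,0,0,0,0,0],[1.5,0.25,0,0,0,0,0],[2,0.33,0,0,0,0,0],[2.5,0.42,0,0,0,0,0],[3,0.5,0,0,0,0,0],[3.2,0.53,0,0,0,0,0],[3.4,0.57,0,0,0,0,0],[3.4,0.57,0,0,0,0,0]]'
python3 -m handwheel '[[0.1,0.02,0,0,0,0,0],[0.2,0.03,0,0,0,0,0],[0.2,0.03,0,0,0,0,0]]'
python3 - <<'E'
from h import *
f=np.load('f.npy'); s=env.get_state(); p=np.array(s['eef_pos']); print(W2F(f,p),s['wrist_force'])
c=cap('wrist','w3.png')
o=measure(c,f)
for k in o: print(k,o[k])
E
```

```text
clock: 6.62
eef_pos: [0.5705, 0.0676, 0.0246]
tcp_rot: [0.996, 0.084, 0.0, -0.0]
wrist_force: [-0.4, -0.3, -1.2]
finger_gap: 0.0459
clock: 7.0
eef_pos: [0.5723, 0.0679, 0.0246]
tcp_rot: [0.996, 0.084, -0.0, -0.0]
wrist_force: [-2.3, -0.1, 0.3]
finger_gap: 0.0463
[[-12.78007661   9.39473686  24.6070407 ]] [-2.26115598 -0.08448689  0.27641506]
rail front: slope, x0 [8.44326510e-04 5.75061722e+01]
stop y [102.09575673 121.20456178]
housing [array([16.64,  1.43]), array([80.5, 95.2]), np.float64(0.08)]
n 6600
hx [-16.2315631  56.8197942]
hy [-45.28145123  44.00544266]
jaw [-139.18523989   38.97123815]
```

View pics/w3.png

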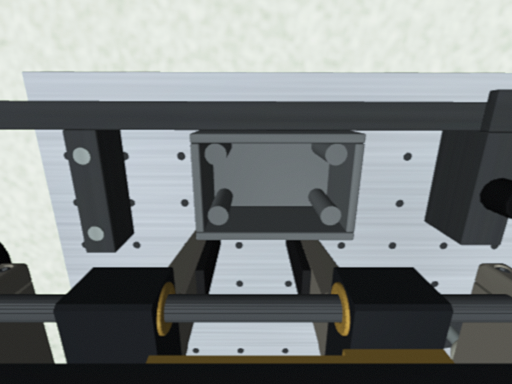

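Close to contact: the rim's far edge at row 133 meets the rail at row 130. I'll press on in 1 mm steps until the force rises.

```bash
for i in 1; do python3 -m handwheel '[[0.1,0.02,0,0,0,0,0],[0.1,0.02,0,0,0,0,0]]'; python3 -m handwheel '[[0.1,0.02,0,0,0,0,0],[0.1,0.02,0,0,0,0,0]]';python3 -m handwheel '[[0.1,0.02,0,0,0,0,0],[0.1,0.02,0,0,0,0,0]]'; done
```

```text
clock: 7.3
eef_pos: [0.5722, 0.0678, 0.0246]
tcp_rot: [0.996, 0.084, -0.001, 0.0]
wrist_force: [-5.1, -0.5, 3.3]
finger_gap: 0.046
clock: 7.55
eef_pos: [0.5722, 0.0678, 0.0246]
tcp_rot: [0.996, 0.084, -0.002, 0.001]
wrist_force: [-7.5, -0.7, 6.4]
finger_gap: 0.0461
clock: 7.8
eef_pos: [0.5722, 0.0679, 0.0245]
tcp_rot: [0.996, 0.084, -0.003, 0.001]
wrist_force: [-10.6, -1.3, 8.1]
finger_gap: 0.0458
```

It's seated: the tool stalled at x = 0.5722 while the force climbed to 10 N. I'll back off, raise, check that it stays flat, and work out the next route.

```bash
python3 -m handwheel '[[-0.6,-0.1,0,0,0,0,0],[-1.5,-0.25,0,0,0,0,0],[-3,-0.5,0,0,0,0,0],[-5,-0.83,0,0,0,0,0],[-5,-0.83,5,0,0,0,0.5],[-5,-0.83,10,0,0,0,1],[-5,-0.83,13,0,0,0,1],[-5,-0.83,13,0,0,0,1]]' 40
python3 - <<'E'
from h import *
f=np.array([.5837-.0002,.0618-.0005,.165]); np.save('f.npy',f)
s=env.get_state(); p=np.array(s['eef_pos']); print(W2F(f,p),s['wrist_force'],s['finger_gap'])
c=cap('wrist','w4.png')
o=measure(c,f)
for k in o: print(k,o[k])
c=cap('top','t4.png'); o=measure(c,f)
for k in o: print(k,o[k])
for t in ([25,-190,150],[25,-190,23],[25,-33,23]): print(t,np.round((F2W(f,t)[0]-p)*100,2))
E
```

```text
clock: 8.8
eef_pos: [0.5264, 0.0601, 0.1569]
tcp_rot: [0.996, 0.084, 0.003, 0.0]
wrist_force: [0.6, 0.2, -0.6]
finger_gap: 0.0082
[[-56.55478445   8.17347838 156.87851535]] [ 0.64907264  0.17643852 -0.60055609] 0.008192098518119448
rail front: slope, x0 [-8.08812165e-03  5.95927320e+01]
stop y [101.15918428 120.17822635]
housing [array([29.38, -2.04]), array([59.39, 90.11]), np.float64(0.16)]
n 1837
hx [-0.2031109  58.97175764]
hy [-46.62025691  42.49836977]
jaw [-141.88485559  233.62327998]
rail front: slope, x0 [ 0.09829319 59.30369362]
jaw [213.9508885  265.27391282]
[25, -190, 150] [ 11.3  -18.21  -0.69]
[25, -190, 23] [ 11.3  -18.21 -13.39]
[25, -33, 23] [  8.72  -2.72 -13.39]
```

View pics/w4.png

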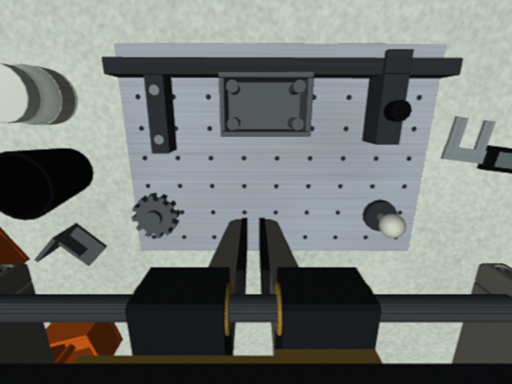

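The housing lies flat against the rail (rim rows 73–136, top edge parallel to the rail; angle 0.16°). Next I'll go behind the jaw.

```bash
python3 -m handwheel '[[2.8,-4.5,0,0,0,0,1],[5.6,-9.1,0,0,0,0,1],[8.5,-13.7,0,0,0,0,1],[11.3,-18.2,0,0,0,0,1],[11.3,-18.2,-4,0,0,0,1],[11.3,-18.2,-8,0,0,0,1],[11.3,-18.2,-8,0,0,0,1]]'
python3 - <<'E'
from h import *
f=np.load('f.npy')
s=env.get_state(); p=np.array(s['eef_pos']); print(W2F(f,p),s['wrist_force'],s['finger_gap'])
c=cap('wrist','w5.png')
P,u,v=pts(c);q=W2F(f,P)
J=q[(q[:,2]>42.5)&(q[:,2]<50.5)&(q[:,0]<58)&(q[:,0]>-12)&(q[:,1]<-60)&(q[:,1]>-170)]
print(np.percentile(J[:,1],[1,3,50,97,99]),np.percentile(J[:,0],[1,99]))
c=cap('side','s5.png')
E
```

```text
clock: 9.78
eef_pos: [0.6342, -0.1214, 0.0693]
tcp_rot: [0.996, 0.084, -0.005, -0.001]
wrist_force: [-0.6, 0.3, 0.4]
finger_gap: 0.0004
[[  19.97492728 -188.5265105    69.33253894]] [-0.63301346  0.34771541  0.40409003] 0.0004198992678446367
[-143.44163949 -143.34442789 -133.3702556  -119.4563178  -118.82602202] [-8.89604822 57.72314891]
```

View pics/w5.png

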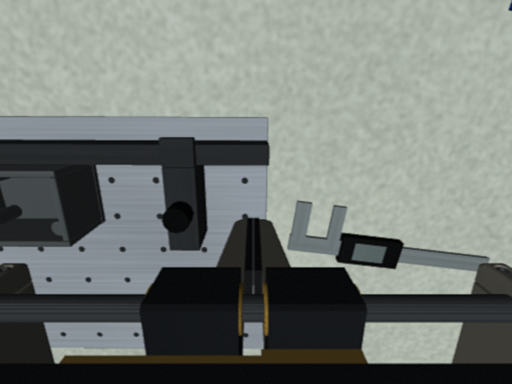

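View pics/s5.png

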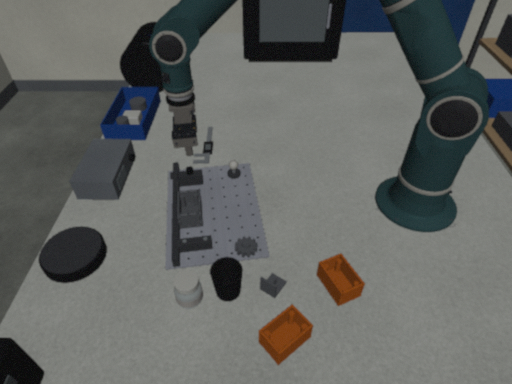

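The jaw's outer face is at y = −143. The tool is behind it (fingers at columns 235–275), with the caliper clear to the right. Lower and push along the rail (−0.164, 0.986).

```bash
python3 -m handwheel '[[0,0,-3,0,0,0,1],[0,0,-5.3,0,0,0,1],[0,0,-5.3,0,0,0,1]]'
python3 -m handwheel '[[-0.16,1,0,0,0,0,1],[-0.33,2,0,0,0,0,1],[-0.49,3,0,0,0,0,1],[-0.62,3.8,0,0,0,0,1],[-0.75,4.6,0,0,0,0,1],[-0.89,5.4,0,0,0,0,1],[-1.02,6.2,0,0,0,0,1],[-1.15,7,0,0,0,0,1],[-1.15,7,0,0,0,0,1]]'
python3 - <<'E'
from h import *
f=np.load('f.npy')
s=env.get_state(); p=np.array(s['eef_pos']); print(W2F(f,p),s['wrist_force'],s['finger_gap'])
c=cap('wrist','w6.png')
E
```

```text
clock: 10.25
eef_pos: [0.6372, -0.1217, 0.0205]
tcp_rot: [0.996, 0.084, -0.001, -0.0]
wrist_force: [-0.0, -1.2, 0.2]
finger_gap: 0.0006
clock: 11.38
eef_pos: [0.6262, -0.0503, 0.0214]
tcp_rot: [0.996, 0.085, -0.0, -0.001]
wrist_force: [-0.4, 0.2, 0.2]
finger_gap: 0.0004
[[  23.79715586 -117.07904808   21.3870582 ]] [-0.38466725  0.15678383  0.20663487] 0.0003801478261608745
```

View pics/w6.png

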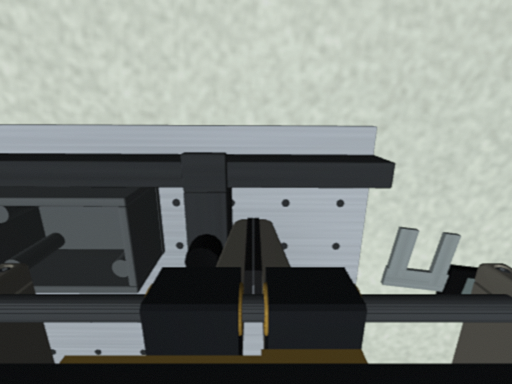

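The jaw (column ~207) has moved along ahead of the fingers. Continuing.

```bash
python3 -m handwheel '[[-0.12,0.7,0,0,0,0,1],[-0.23,1.4,0,0,0,0,1],[-0.35,2.1,0,0,0,0,1],[-0.46,2.8,0,0,0,0,1],[-0.58,3.5,0,0,0,0,1],[-0.7,4.2,0,0,0,0,1],[-0.81,4.9,0,0,0,0,1],[-0.93,5.6,0,0,0,0,1],[-1.05,6.3,0,0,0,0,1],[-1.13,6.8,0,0,0,0,1],[-1.13,6.8,0,0,0,0,1]]'
python3 - <<'E'
from h import *
f=np.load('f.npy')
s=env.get_state(); p=np.array(s['eef_pos']); print(W2F(f,p),s['wrist_force'],s['finger_gap'])
c=cap('wrist','w7.png')
o=measure(c,f)
for k in o: print(k,o[k])
E
```

```text
clock: 12.8
eef_pos: [0.615, 0.0166, 0.0214]
tcp_rot: [0.996, 0.084, -0.0, -0.0]
wrist_force: [-0.7, -2.3, -2.4]
finger_gap: 0.0007
[[ 23.72306807 -49.21976995  21.44429317]] [-0.73987873 -2.29780939 -2.42990818] 0.0006715423134417591
rail front: slope, x0 [-2.38053728e-02  6.16861769e+01]
stop y [101.63716464 116.56984556]
housing [array([30.06,  9.95]), array([ 60.63, 146.2 ]), np.float64(0.35)]
n 6647
hx [ 0.65577696 59.84326643]
hy [-58.4626664   81.59025538]
jaw [-52.98447538  77.99345086]
```

View pics/w7.png

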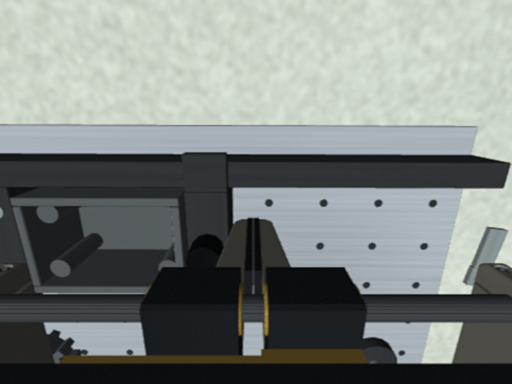

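The jaw is now pushing the housing (its right wall is at column 182, touching the jaw), with about 18 mm left to the stop.

```bash
python3 -m handwheel '[[-0.08,0.5,0,0,0,0,1],[-0.16,1,0,0,0,0,1],[-0.2,1.3,0,0,0,0,1],[-0.2,1.3,0,0,0,0,1]]'
python3 -m handwheel '[[-0.03,0.15,0,0,0,0,1],[-0.05,0.3,0,0,0,0,1],[-0.05,0.3,0,0,0,0,1]]'
python3 -m handwheel '[[-0.02,0.1,0,0,0,0,1],[-0.02,0.1,0,0,0,0,1]]'
python3 -m handwheel '[[-0.02,0.1,0,0,0,0,1],[-0.02,0.1,0,0,0,0,1]]'
python3 -m handwheel '[[-0.02,0.1,0,0,0,0,1],[-0.02,0.1,0,0,0,0,1]]'
```

```text
clock: 13.35
eef_pos: [0.6132, 0.0293, 0.0216]
tcp_rot: [0.996, 0.084, -0.0, -0.0]
wrist_force: [-2.0, -3.1, -0.6]
finger_gap: 0.0004
clock: 13.72
eef_pos: [0.6128, 0.0315, 0.0216]
tcp_rot: [0.997, 0.084, -0.0, 0.0]
wrist_force: [-1.8, -5.2, -1.1]
finger_gap: 0.0004
clock: 13.98
eef_pos: [0.6126, 0.0324, 0.0216]
tcp_rot: [0.997, 0.084, -0.0, 0.0]
wrist_force: [-1.6, -4.6, -0.1]
finger_gap: 0.0004
clock: 14.22
eef_pos: [0.6124, 0.0335, 0.0216]
tcp_rot: [0.997, 0.084, -0.0, 0.0]
wrist_force: [-1.0, -5.2, -0.3]
finger_gap: 0.0004
clock: 14.48
eef_pos: [0.6123, 0.0345, 0.0216]
tcp_rot: [0.997, 0.084, -0.0, 0.0]
wrist_force: [-1.6, -5.4, -1.1]
finger_gap: 0.0004
```

Still moving; expected contact is about TCP y = −33 in the fixture frame (now about −31).

```bash
python3 - <<'E'
from h import *
f=np.load('f.npy'); print(W2F(f,env.get_state()['eef_pos']))
c=cap('wrist','w8.png'); P,u,v=pts(c);q=W2F(f,P)
R=q[(q[:,2]>51)&(q[:,2]<61)&(q[:,0]<62)&(q[:,0]>28)&(q[:,1]>-20)&(q[:,1]<130)]
print('hous y',np.percentile(R[:,1],[1,99]))
E
python3 -m handwheel '[[-0.02,0.1,0,0,0,0,1],[-0.03,0.2,0,0,0,0,1],[-0.03,0.2,0,0,0,0,1]]'
python3 -m handwheel '[[-0.02,0.1,0,0,0,0,1],[-0.02,0.1,0,0,0,0,1]]'
python3 -m handwheel '[[-0.02,0.1,0,0,0,0,1],[-0.02,0.1,0,0,0,0,1]]'
```

```text
[[ 23.97433267 -31.15921616  21.58430094]]
hous y [-17.2542176   99.76197017]
clock: 14.9
eef_pos: [0.6121, 0.0353, 0.0216]
tcp_rot: [0.997, 0.083, -0.0, 0.001]
wrist_force: [-0.6, -6.1, 0.4]
finger_gap: 0.0003
clock: 15.15
eef_pos: [0.6121, 0.0354, 0.0216]
tcp_rot: [0.997, 0.083, -0.0, 0.001]
wrist_force: [-2.1, -9.2, 0.3]
finger_gap: 0.0001
clock: 15.4
eef_pos: [0.6121, 0.0354, 0.0216]
tcp_rot: [0.997, 0.083, -0.0, 0.002]
wrist_force: [-0.5, -9.3, 0.0]
finger_gap: 0.0003
```

View pics/w8.png

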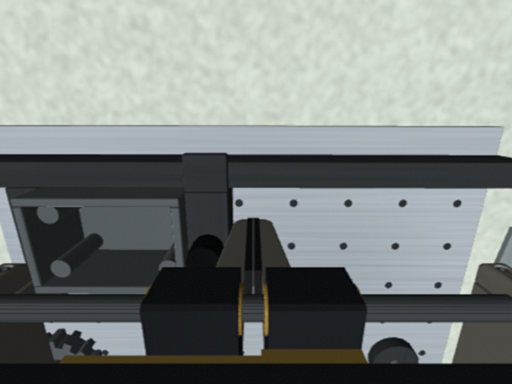

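Stalled at 0.0354 while the force rises. I'll press a bit firmer to close the gap, then back off and look.

```bash
python3 -m handwheel '[[-0.03,0.2,0,0,0,0,1],[-0.05,0.3,0,0,0,0,1],[-0.05,0.3,0,0,0,0,1]]'
python3 -m handwheel '[[0.1,-0.6,0,0,0,0,1],[0.3,-2,0,0,0,0,1],[0.65,-4,0,0,0,0,1],[0.65,-4,5,0,0,0,1],[0.65,-4,10,0,0,0,1],[0.65,-4,14,0,0,0,1],[-5,-3,16,0,0,0,1],[-10,-2,18,0,0,0,1],[-10,-2,18,0,0,0,1]]'
python3 - <<'E'
from h import *
f=np.load('f.npy'); print(W2F(f,env.get_state()['eef_pos']))
c=cap('wrist','w9.png'); o=measure(c,f)
for k in o: print(k,o[k])
cv2.imwrite('pics/w9c.png',cv2.resize(c['img'][0:200,100:420],None,fx=2.4,fy=2.4,interpolation=cv2.INTER_CUBIC))
E
```

```text
clock: 15.78
eef_pos: [0.612, 0.0354, 0.0217]
tcp_rot: [0.997, 0.082, -0.0, 0.004]
wrist_force: [0.7, -14.6, -0.2]
finger_gap: 0.0008
clock: 16.9
eef_pos: [0.5098, 0.0224, 0.2036]
tcp_rot: [0.996, 0.085, 0.001, 0.001]
wrist_force: [0.6, 0.1, -0.1]
finger_gap: 0.0004
[[-79.08656324 -26.23096339 203.56875925]]
rail front: slope, x0 [-2.34762342e-02  5.87865090e+01]
stop y [ 96.13105184 120.25745164]
housing [array([29.34, 45.13]), array([112.84,  59.84]), np.float64(89.53)]
n 1471
hx [-0.42036504 58.75772399]
hy [ 11.12276713 100.61645137]
jaw [-13.10295531 235.58283725]
```

View pics/w9.png

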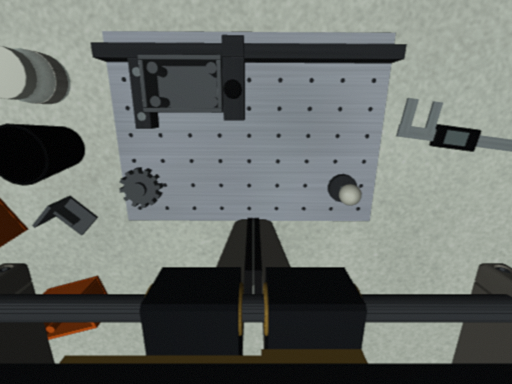

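View pics/w9c.png

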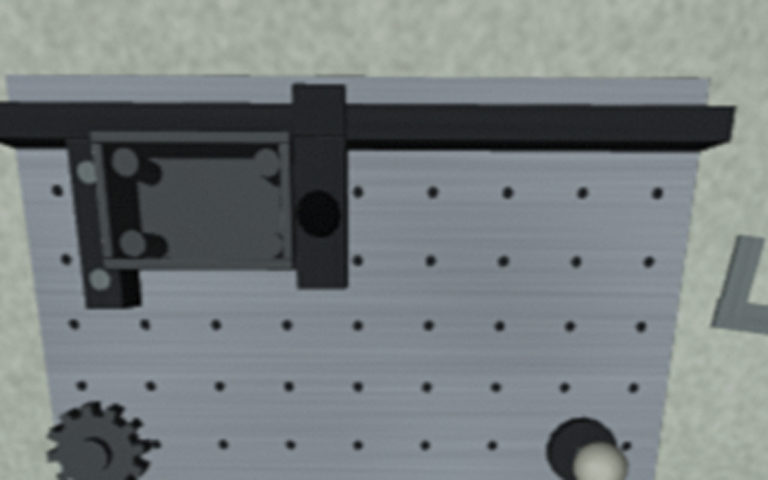

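The picture looks snug: housing between the stop (column ~95) and the jaw (column ~295), against the rail. I'll measure the long-side fit with an overhead look before deciding whether to mend anything.

```bash
python3 -m handwheel '[[0.5,3.5,0,0,0,0,1],[1,7,0,0,0,0,1],[1,7,0,0,0,0,1],[1,7,0,0,0,0,1]]'
python3 - <<'E'
from h import *
f=np.load('f.npy'); print(W2F(f,env.get_state()['eef_pos']))
c=cap('wrist','w10.png'); P,u,v=pts(c);q=W2F(f,P)
R=q[(q[:,2]>52)&(q[:,2]<62)&(q[:,0]<70)&(q[:,0]>-20)&(q[:,1]>-5)&(q[:,1]<115)]
L=q[(q[:,2]>33)&(q[:,2]<43)&(q[:,0]<85)&(q[:,0]>40)]
S=q[(q[:,2]>33)&(q[:,2]<43)&(q[:,0]<-3)&(q[:,0]>-18)&(q[:,1]>70)]
J=q[(q[:,2]>43)&(q[:,2]<51)&(q[:,0]<-2)&(q[:,0]>-12)]
def ed(A,a,lo,hi,st,p):
    o=[];b=1-a
    for l in np.arange(lo,hi,st):
        s=A[(A[:,b]>=l)&(A[:,b]<l+st)]
        if len(s)>3:o.append((l+st/2,np.percentile(s[:,a],p)))
    o=np.array(o);k=np.polyfit(o[:,0],o[:,1],1);return k,np.round(o[:,1],1)
print('near edge',ed(R,0,18,92,8,1)); print('far edge',ed(R,0,18,92,8,99))
print('y+ edge',ed(R,1,8,54,6,99)); 
LL=L[(L[:,1]<-40)|(L[:,1]>125)]; print('rail back',ed(L,0,-150,150,15,98)); print('rail front off-housing',ed(L[L[:,1]<-25],0,-150,-25,12,2))
print('stop',np.percentile(S[:,1],[2,98]),'jaw',np.percentile(J[:,1],[2,98]) if len(J) else None)
overlay(c,[(F2W(f,rect(60,76,-200,160,38)),(0,0,255)),(F2W(f,rect(0,60,10,100,58)),(0,255,255)),(F2W(f,rect(-9,60,-15,10,47)),(0,255,0)),(F2W(f,rect(-20,60,100,120,38)),(255,255,0))],'ov10.png',(130,0,370,180))
for n in ('gear','ball_gauge','housing','jaw_push'):
    print(n,[ (W2F(f,ray(c,m['position'][1],m['position'][0],.008)).round(0).tolist(),round(m['p'],2)) for m in env.mark_of('wrist',n)[:2]])
E
```

```text
clock: 17.45
eef_pos: [0.5218, 0.091, 0.2009]
tcp_rot: [0.997, 0.083, -0.0, 0.0]
wrist_force: [-0.4, -0.1, -0.4]
finger_gap: 0.0003
[[-55.95219409  39.40635217 200.86618638]]
near edge (array([-0.00202917,  0.35651098]), array([0.3, 0.3, 0.3, 0.3, 0.2, 0.2, 0.2, 0.3, 0.2, 0.1]))
far edge (array([-2.40196231e-03,  5.94215875e+01]), array([59.3, 59.3, 59.3, 59.3, 59.3, 59.3, 59.2, 59.3, 59.2, 59.1]))
y+ edge (array([-6.70180332e-03,  1.00885452e+02]), array([100.4, 101. , 101.1, 100.7, 100.2, 101.1, 100.6, 100.3]))
rail back (array([2.10507206e-03, 7.51046346e+01]), array([74.6, 74.5, 74.5, 74.4, 74.4, 75.6, 75.6, 75.5, 75.6, 75.5, 75.3,
       75.3, 75.3, 75.2, 75.2, 75.2, 75.1, 75.1, 75.1]))
rail front off-housing (array([-9.52637644e-04,  5.95078251e+01]), array([59.7, 59.7, 59.6, 59.6, 59.6, 59.6, 59.5, 59.6, 59.6, 59.5, 59.5]))
stop [101.24096273 238.05994211] jaw [-13.25123568  10.7077886 ]
gear [([[-102.0, 127.0, 8.0]], 0.92)]
ball_gauge [([[-99.0, -149.0, 8.0]], 0.76)]
housing [([[34.0, 59.0, 8.0]], 0.71), ([[-142.0, 356.0, 8.0]], 0.59)]
jaw_push [([[25.0, -19.0, 8.0]], 0.97)]
```

View pics/ov10.png

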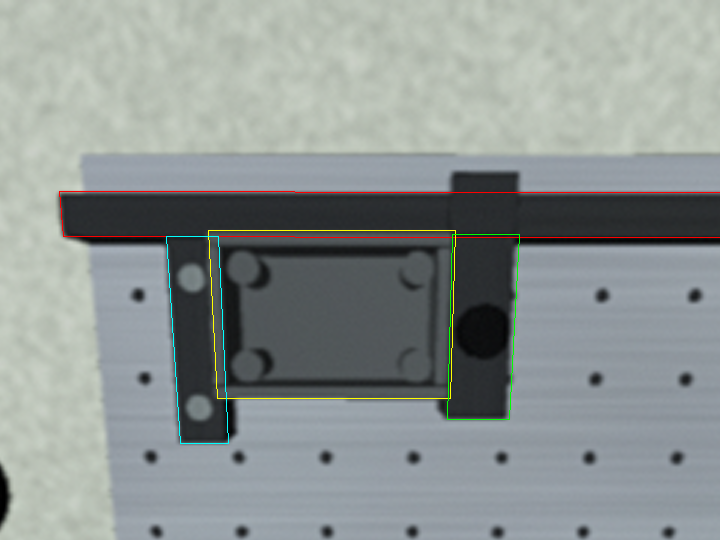

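Measured fit: housing far edge at 59.3 against the rail face at 59.5, parallel within 0.2°. Its +y end is at 100.7 against the stop's 101.2, and the jaw's inner face is at 10.7 (≈10 expected). The arm is already clear at z = 0.20 m. As a last check, I'll compare the bystanders with the starting picture.

```bash
python3 -m handwheel '[[0,-5,1,0,0,0,1],[0,-10,2,0,0,0,1],[-1,-16,3,0,0,0,1],[-2,-22,4,0,0,0,1],[-4,-28,4,0,0,0,1],[-7,-34,4,0,0,0,1],[-10,-40,4,0,0,0,1],[-13,-46,4,0,0,0,1],[-13,-46,4,0,0,0,1]]'
python3 - <<'E'
from h import *
a=cv2.imread('pics/top0.png'); c=cap('top','t11.png'); b=c['img']
d=cv2.GaussianBlur(cv2.absdiff(a,b).max(2),(3,3),0)
for n,(x0,y0,x1,y1) in dict(gear=(182,190,216,226),ball=(294,165,320,195),caliper=(316,125,402,155),bracket=(142,220,176,250),jar=(130,148,160,178),cup=(130,176,168,212),housing=(215,148,262,192)).items(): print(n,d[y0:y1,x0:x1].max(),d[y0:y1,x0:x1].mean().round(1))
cv2.imwrite('pics/c11.png',cv2.resize(b[90:260,80:410],None,fx=2.4,fy=2.4,interpolation=cv2.INTER_CUBIC))
E
```

```text
clock: 18.82
eef_pos: [0.3878, -0.3724, 0.2416]
tcp_rot: [0.997, 0.08, -0.001, 0.001]
wrist_force: [-0.5, 0.8, -0.6]
finger_gap: 0.0004
gear 2 1.0
ball 2 1.0
caliper 3 1.0
bracket 2 1.0
jar 2 1.0
cup 4 1.7
housing 69 28.8
```

View pics/c11.png

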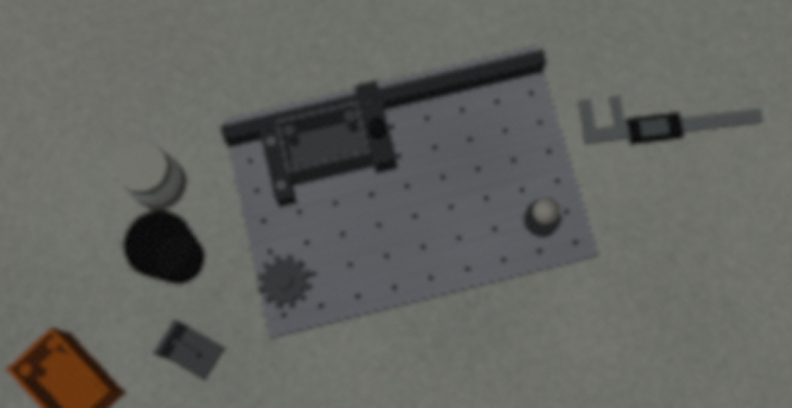

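The bystanders match the starting picture (pixel differences within noise), and the housing sits between stop and jaw on the rail at about (325,140). The robot is clear, so I'm handing in.

```bash
python3 -c "
from workcell import env
print(env.close_job(), env.get_state()['clock'])"
```

```text
the job is handed in; nothing more can be done
the job is handed in; nothing more can be done
```

The housing is flat against the rail and snug between the jaw and the end stop. I handed the job in after about 19 s of the allowed 48 s, and no verdict is reported.

I pushed the grey housing to the rail with two spread fingers. That squared it up, and I stopped when the tool stalled at about 10 N. I then pushed the jaw with shut fingers until it stalled at about 15 N and moved the arm well clear.

| Check (wrist camera, calibration good to about 2 mm) | Measured | Against |
|---|---|---|
| Housing far side | x = 59.3 mm | rail face at 59.5 mm |
| Angle to the rail | within about 0.2° | flat |
| Housing end at the stop | y = 100.7 mm | stop face at 101.2 mm |
| Jaw inner face | y = 10.7 mm | 10 mm when closed |

- **Bystanders:** a before-and-after comparison of the top pictures shows no change at the gear, ball gauge, caliper, jar, bracket or cup beyond image noise.
- **Disagreements:** my first automatic outline fit of the fixture was about 10 mm off, so I replaced it. The top and wrist cameras differed by about 3 mm, and the contact stalls agreed with the wrist camera. The network's last marks for the gear and ball gauge were 6–10 mm off its first ones, but the picture comparison shows neither moved.

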